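# Weigh a tub of screws on the spring hook scale

## Robot

A 7-joint arm with a two-finger parallel gripper is mounted at the origin on the work surface. World frame = base frame: x ahead of the robot, y to its left, z up, the work surface at z = 0. Lengths are in m, angles in rad, forces in N, time in s.
With the tool pointing down it reaches from about 0.35 to 0.9 m from the base axis. Payload 8.1 kg.
Tool frame: the origin (TCP) lies between the finger pads; the fingertips stand ahead of it and the grasp point (between the pads) is the TCP (arm.nose_length is the z of the fingertips in the tool frame, in m); z points along the fingers, y is the line along which they close (so a half turn about z gives the same grasp; the last joint's range is limited). The gripper opens to 92 mm and grips with 3 to 60 N. Pads are 19 mm wide; open, the fingers measure 130 mm over their backs; the gripper's body (75 mm by 190 mm) begins 47 mm behind the grasp point.
Start: joints at [-1.258, 0.434, 0.025, 1.573, -0.012, 1.134, -0.075], TCP at [0.252, 0.572, 0.246] pointing down, gripper open.
Joint ranges: [-2.62, 2.62], [-0.44, 2.09], [-1.27, 1.32], [0.08, 2.57], [-1.32, 4.46], [0.12, 2], [-2.74, 2.74]. Speed limits (rad/s): [2.22, 2.22, 3.01, 3.01, 3.14, 3.14, 3.14].

## Interface

Orientations are given as a rotation vector (axis times angle).
In Python, from cell import sensors, optics, arm gives the robot as it stands.
- The arm moves only by the tool arm_command, never from a script. Its argument "deltas" is one flat list of numbers, 7 for each row, row after row: the turn, a rotation vector about the world's x, y, z as a fraction of full scale, then the shift along the world's x, y, z as a fraction of full scale, then the finger opening in mm, from 0 to 91.8. In form: [wx, wy, wz, dx, dy, dz, fingers, wx, wy, wz, dx, dy, dz, fingers, ...]. A call has 1 to 20 rows; each row is the pose to reach, as a shift and turn from the pose commanded when the call began; what a row does not reach only later rows make up. Full scale, the value 1, is 1 m for a shift and 90 degrees for a turn. A row lasts 1/10 s, in which the tool goes at most 50 mm and 8.59 degrees, less where a joint would pass 70% of its speed; a pose out of reach is approached as far as the arm can. A call with a number of a shift or a turn outside -1 to 1 is refused whole. A call with a gripper value outside its range is refused whole. The fingers move at their own pace and stop on an object; "force" is the grip in N (left out, the last holds). Time passes only in rows, so rows that repeat a pose let the fingers close. It gives the time, the measured TCP pose, the force, the opening and the grip force at its end, in the units of the state.
- sensors.observe(): the state, without advancing time (a new reading comes with each control period).
- optics.get_image(name): name is "side" or "top"; returns the picture (420x560x3 uint8, blue, green, red); there is no depth.
- optics.calibration(name): a dict with "camera_matrix" (3x3 intrinsics, pixels), "rvec" (rotation vector, rad) and "tvec" (3), from world to camera coordinates, as OpenCV has them. Camera axes: x right, y down, z forward; pixel columns grow to the right and rows downward; lengths in m; the calibration is good to about 2 mm. A picture is of the moment at which its call begins. calibration takes no time and is no camera call.
- arm.sign_off(): hands the job in; it is judged then, once.
The state is a dict: "clock": time; "joints": joint angles; "dq": joint speeds; "joint_efforts": joint torques, N m; "position": TCP position; "ee_rot": TCP orientation; "force": force on the tool from outside, world axes, zero at the start; "ft_torque": the same for the moment, N m; "width": opening from 0.0 (shut) to 1.0 (fully open); "gripper_force": force on a finger pad.
Only numpy, scipy, OpenCV 4.12 (cv2) and the standard library are available. Lean on these libraries where they do the work, as an engineer would, in place of code of your own. Each camera call takes 0.05 s, during which the arm holds its last target. There are 200 camera calls.

## Task

For the stock count, weigh the tub of screws with the wire bail: hang it by its bail on the hook of the spring scale, easing it down until the scale carries all of its weight before you let go, so that it neither drops nor bounces on the spring. Hands off, let it hang until it is quite still, then ease it up off the hook so that the hook does not snap back, and set the tub down gently, upright, in the free near half of the wooden tray. Move slowly while the tub is on the hook, never force the scale, and leave everything else on the bench where it is.

Things in the scene. Friction and masses are not known exactly. Their poses are not given: they have to be found in the camera images.
- tub: Clear rectangular tub part-filled with screws, weight unknown (0.2 to 0.86 kg): 90 mm (its x) x 54 mm (its y) x 52 mm tall, flat sides, black lid up to 62 mm. The only container with a wire bail, fixed upright over the lid. Origin at the centre of its underside, z up. It starts standing on the bench, its x axis roughly away from the robot.
- bail_top (a point): Peak of the bail (centre of its 4 mm steel wire), 145 mm above the tub's underside on its vertical axis; axes as the tub's. The bail lies in the tub's y-z plane: legs at y = +-28 mm rise from 56 to 112 mm above the underside, then slope in to this peak. It is stiff and does not fold.
- tub_grip (a point): Good place to grip the tub across its flat +-y sides (54 mm): 36 mm above its underside, 25 mm towards its -x from its middle, so 20 mm from that end. With the hand leaning back some 25 to 40 degrees towards the tub's -x side, the gripper clears the bail, hook and scale above. Axes as the tub's.
- hook_seat (a point): Lowest point of the hook's V seat (centre of its 4 mm wire), 300 mm above the bench when empty; goes down with the hook. x axis: from the hook's open side to the stand's column, roughly away from the robot; z up. The hook lies in its x-z plane, its shank at x = +9 mm, z 16 to 40 mm, joining the 15 mm thick barrel at z = 51 mm. Seated, the bail's peak is about 8 mm above this point.
- hook_tip (a point): Upturned tip of the hook (wire centre), 12.5 mm to -x of the seat and 23 mm above it; the hook is open on this side.
- hook_mouth (a point): Point in the open mouth of the hook, 37 mm above the seat: the bail's peak comes here from the hook's -x side, over the tip and below the barrel, bail across the hook; from here straight down 29 mm till it is seated. Axes as hook_seat's.
- scale_hook (a joint): Draw of the spring scale in m: 0 empty, at its upper stop; grows as the hook is pulled straight down, lower stop at 0.12. The spring takes 1 N per 10 mm (100 N/m), little damping; the hook does not swing sideways. It is delicate: the hook should not run faster than 0.1 m/s up or down, nor be pushed sideways with more than some 10 N.
- scale: The scale's stand, fixed to the bench: origin on the bench right below the hook, x axis to the column. Foot plate 225 x 130 x 12 mm (x from -52 to +172 mm); upright rod 12 mm thick at x = +125 mm, 560 mm tall; the aluminium tube of the scale, 23 mm thick, hangs at x = 0 from 358 to 508 mm above the bench.
- tray: Low wooden tray fixed on the bench, 230 mm (its x) by 160 mm (its y), rim 18 mm high, walls 5 mm, floor 5 mm above the bench. Origin at the centre of its underside, x roughly away from the robot. A plain jar stands in its far (+x) half.
- tray_free (a point): Middle of the free near half of the tray, on the tray's floor.
- jar_tray: Plain square jar 54 x 54 mm, 74 mm tall with a steel lid and no bail, standing in the tray's far half; to be left alone. Origin at the centre of its underside.
- solder_reel: Bystander: steel solder reel, 64 mm across, 54 mm tall. Origin under its centre.
- spray: Bystander: white spray can, 52 mm across, 150 mm tall. Origin under its centre.
- pedal: Bystander: green effects pedal 118 x 72 x 52 mm. Origin under its centre.
- organiser: Bystander: flat red parts case with clear lid, 80 x 120 x 40 mm. Origin under its centre.
- driver: Bystander: screwdriver 190 mm long lying on the bench, below where the arm works.
- tape: Bystander: roll of black tape 100 mm across, 25 mm tall. Origin under its centre.
- jar_plain: Bystander: plain square jar 54 x 54 mm, 74 mm tall, steel lid, no bail, on the bench. Origin under its centre.

How it is judged:
By the outcome, as a careful person would: the job done as asked, in the order asked, and still so for the second after the job is handed in, with the robot touching nothing.
It also fails if it takes over 72 s, if anything falls off the work surface, if the arm or the gripper's body presses on something with over 40 N, if the wrist force passes 120 N, or if a joint passes its speed limit or range.

## Working session

There is one attempt and no reset: what is moved stays moved. The work goes in short steps, Python scripts to look and compute and a tool call to move; the robot and the scene stay as the last step left them, time stands still between calls to the robot, and variables do not carry over. Pictures are saved under pics/ and viewed, at most 10 in all, crops included, and the job is handed in when it is done.

Besides the shell and the picture viewer there is one more tool, called by a JSON object that holds its "fn" and its "kwargs". arm_command: Moves the arm, as the interface text tells. Its arguments: {"type":"object","properties":{"deltas":{"type":"array","items":{"type":"number"}},"force":{"type":"number"}},"required":["deltas"]}

```bash
mkdir -p pics
cat > h.py <<'E'
import numpy as np, cv2
from cell import sensors, optics, arm
def cal(n):
    c=optics.calibration(n); K=np.array(c["camera_matrix"],float); R=cv2.Rodrigues(np.array(c["rvec"],float))[0]; t=np.array(c["tvec"],float).ravel()
    return K,R,t
def ray(n,u,v):
    K,R,t=cal(n); d=R.T@np.linalg.solve(K,[u,v,1.]); return -R.T@t,d/np.linalg.norm(d)
def plane(n,u,v,z):
    o,d=ray(n,u,v); return o+d*(z-o[2])/d[2]
def proj(n,p):
    K,R,t=cal(n); q=K@(R@np.array(p,float)+t); return q[:2]/q[2]
def tri(u1,u2):
    o1,d1=ray("top",*u1);o2,d2=ray("side",*u2)
    A=np.c_[d1,-d2];s=np.linalg.lstsq(A,o2-o1,rcond=None)[0]
    a=o1+s[0]*d1;b=o2+s[1]*d2; return (a+b)/2,np.linalg.norm(a-b)
E
python3 - <<'E'
from h import *
for n in("top","side"):
    im=optics.get_image(n); cv2.imwrite(f"pics/{n}0.png",im); cv2.imwrite(f"pics/{n}0b.png",cv2.resize(im,(800,600),interpolation=cv2.INTER_CUBIC))
    K,R,t=cal(n); print(n,-R.T@t,R[2],K[0,0])
s=sensors.observe();print(s, arm.nose_length)
E
```

```text
top [0.45582083 0.01804899 1.52660311] [ 0.06534002 -0.00170224 -0.99786161] 488.1794692080823
side [ 0.06955147 -0.68377847  1.27038853] [ 0.33684863  0.52831082 -0.77937197] 480.85662965185264
{'clock': 0.1, 'joints': array([-1.25759468,  0.43516703,  0.02492579,  1.57399531, -0.01158567,
        1.13398921, -0.07511097]), 'dq': array([ 0.00192054, -0.00168261, -0.00121963, -0.00506988, -0.0002622 ,
       -0.00105141, -0.00087817]), 'joint_efforts': array([ 3.82001876e-03, -6.69129109e+01,  9.88236666e-01, -3.15143037e+01,
       -6.05266658e-02,  3.75070749e-02,  6.22945322e-05]), 'position': array([0.25230502, 0.57134524, 0.24501852]), 'ee_rot': array([-6.48456624e-01, -3.07376423e+00,  2.20519189e-03]), 'force': array([-0.31311561, -0.17084767,  0.8802819 ]), 'ft_torque': array([-0.01406896,  0.02040714,  0.03937609]), 'gripper_force': 0.0, 'width': 0.9975998652180494} 0.019
```

View pics/top0b.png

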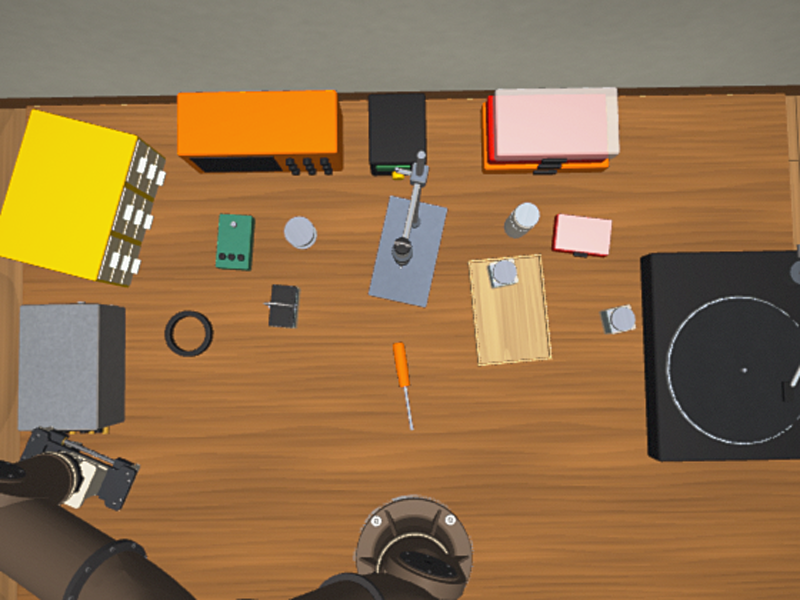

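View pics/side0b.png

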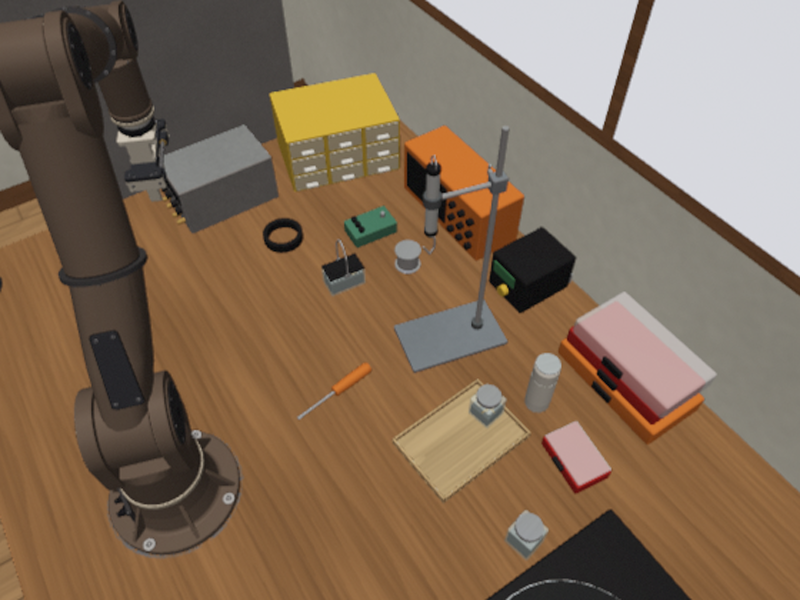

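The top view shows the tub at about (284,305) of 800x600, the scale's foot plate at (408,250), the tray at (510,310) with the jar at (503,272), and the driver at (403,385). In the side view the tub is at (343,270) and the hook at about (432,248). Now to measure.

Run:
```python
from h import *
T=cv2.imread("pics/top0.png");S=cv2.imread("pics/side0.png")
def quad(m,near):
    n,l,st,c=cv2.connectedComponentsWithStats(m.astype(np.uint8)); 
    k=min([i for i in range(1,n) if st[i,4]>150],key=lambda i:np.hypot(*(c[i]-near)))
    cs,_=cv2.findContours((l==k).astype(np.uint8),0,2)
    return cv2.boxPoints(cv2.minAreaRect(max(cs,key=cv2.contourArea))),st[k]
def rep(name,q,z):
    P=np.array([plane("top",u,v,z)[:2] for u,v in q]); e=P[1]-P[0];f=P[2]-P[1]
    L,W=np.linalg.norm(e),np.linalg.norm(f); a=e if abs(e[0])>abs(f[0]) else f; a=a*np.sign(a[0])
    print(name,P.mean(0).round(4),"sizes",L.round(3),W.round(3),"yaw",np.degrees(np.arctan2(a[1],a[0])).round(1))
hsv=cv2.cvtColor(T,cv2.COLOR_BGR2HSV); H,Sa,V=[hsv[...,i].astype(int) for i in range(3)]
q,st=quad(V<75,np.array([199,214]));print(st);rep("lid",q,.062)
q,st=quad((H>95)&(H<125)&(Sa>30)&(Sa<120)&(V>70),np.array([285,180]));print(st);rep("plate",q,.012)
print(T[238,365],T[260,300],T[240,350])
for nm,q in (("plate h",[[390,196],[447,208],[427,305],[369,293]]),):
    rep(nm,np.array(q)*.7,.012)
rep("tray h",np.array([[468,261],[541,254],[551,357],[479,365]])*.7,.018)
a=cv2.resize(S[145:215,215:315],(800,560),interpolation=cv2.INTER_CUBIC)
cv2.imwrite("pics/c1.png",a)
b=cv2.resize(T[150:240,180:300],(800,600),interpolation=cv2.INTER_CUBIC)
cv2.imwrite("pics/c2.png",b)
```

```text
[188 213  19  16 235]
lid [0.5184 0.2656] sizes 0.042 0.054 yaw -6.0
[ 258  138   55   77 2486]
plate [ 0.6585 -0.0012] sizes 0.222 0.127 yaw -13.3
[126 185 220] [ 63 116 170] [125 184 220]
plate h [ 0.6588 -0.0031] sizes 0.128 0.218 yaw -12.7
tray h [ 0.5264 -0.2205] sizes 0.16 0.224 yaw 3.8
```

View pics/c1.png

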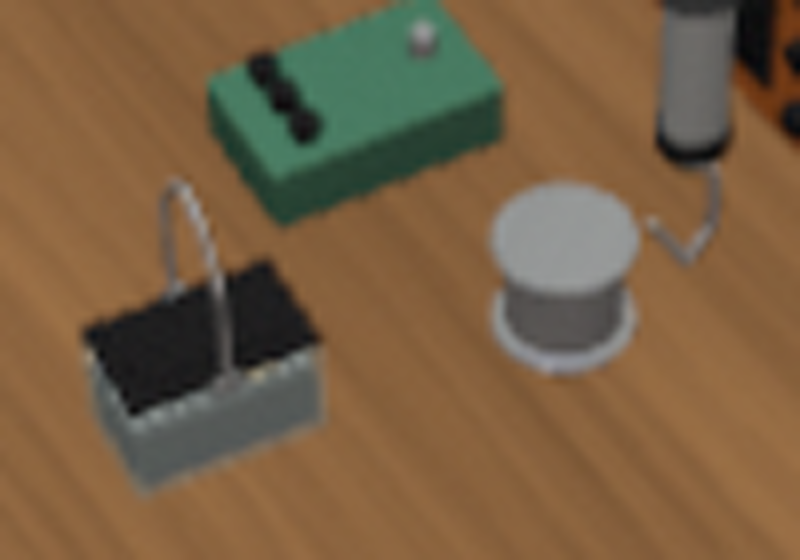

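View pics/c2.png

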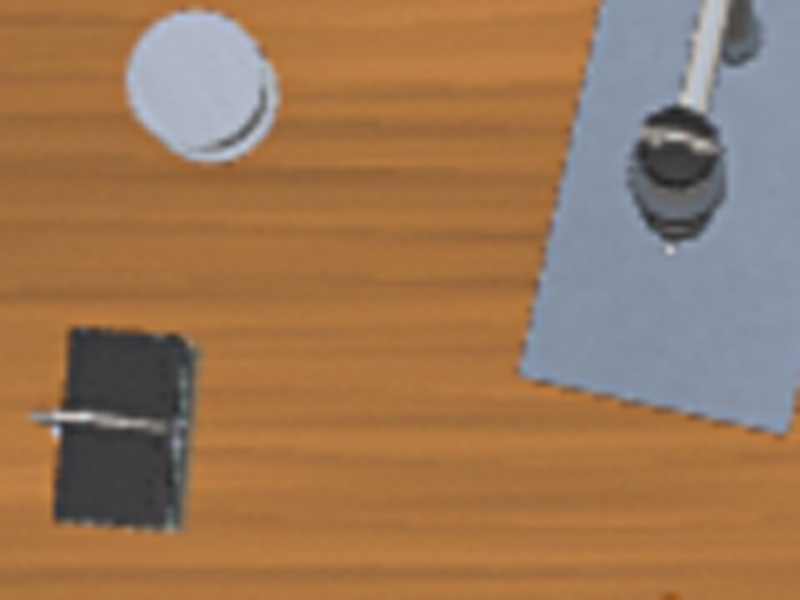

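c1 shows the hook's seat at (687,260), its tip at (653,222), and lid corners at (85,330), (268,262), (322,340) and (133,412). c2 shows lid corners at (70,328), (190,338), (183,530) and (55,520), with the hook's tip showing at (671,250).

Run:
```python
from h import *
s=lambda u,v:((u+.5)*.125-.5+215,(v+.5)*.125-.5+145)
t=lambda u,v:((u+.5)*.15-.5+180,(v+.5)*.15-.5+150)
seat=plane("side",*s(687,260),.300);tip=plane("side",*s(653,222),.323)
print("seat",seat,"tip",tip,"d",tip-seat)
print("tip top",plane("top",*t(671,250),.323), tri(t(671,250),s(653,222)))
tub=[plane("top",*t(*p),.062) for p in((55,520),(70,328),(190,338),(183,530))]
tus=[plane("side",*s(*p),.062) for p in((85,330),(268,262),(322,340),(133,412))]
for P in(tub,tus):
    P=np.array(P)[:,:2];e=(P[1]-P[0]+P[2]-P[3])/2;w=P[0]-P[3]
    print(P.mean(0),np.linalg.norm(e),np.linalg.norm(w),np.degrees(np.arctan2(e[1],e[0])))
P=np.array([plane("top",u*.7,v*.7,.018) for u,v in [[468,261],[541,254],[551,357],[479,365]]]);print(P.round(3))
print("bail", plane("side",*s(181,184),.147))
print("driver",[plane("top",u*.7,v*.7,.015).round(3) for u,v in((399,342),(411,430))])
print("reel",plane("top",*t(195,80),.054))
```

```text
seat [0.60335446 0.01874288 0.3       ] tip [0.59112359 0.02241933 0.323     ] d [-0.01223086  0.00367644  0.023     ]
tip top [0.58774297 0.0155889  0.323     ] (array([0.5865384 , 0.01574758, 0.33178811]), np.float64(0.0005561888115192928))
[0.53943268 0.26261307] 0.08673126150161341 0.05778533291634008 -3.5922435144199203
[0.54193347 0.26851386] 0.08488499267915095 0.05022071011408039 -6.597888701477018
[[ 0.632 -0.132  0.018]
 [ 0.645 -0.292  0.018]
 [ 0.421 -0.307  0.018]
 [ 0.407 -0.151  0.018]]
bail [0.54262831 0.27562082 0.147     ]
driver [array([0.459, 0.02 , 0.015]), array([ 0.27 , -0.002,  0.015])]
reel [0.69874668 0.23091116 0.054     ]
```

```bash
cat >> h.py <<'E'
from scipy.spatial.transform import Rotation as Ro
def tool(yaw,lean=32,flip=1):
    p,l=np.radians(yaw),np.radians(lean)
    z=np.array([np.sin(l)*np.cos(p),np.sin(l)*np.sin(p),-np.cos(l)]); y=flip*np.array([-np.sin(p),np.cos(p),0])
    return Ro.from_matrix(np.c_[np.cross(y,z),y,z])
def delta(pos,R):
    s=sensors.observe(); w=(R*Ro.from_rotvec(s["ee_rot"]).inv()).as_rotvec()/(np.pi/2)
    print("w",w.round(4),"d",(np.array(pos)-s["position"]).round(4))
E
python3 - <<'E'
from h import *
for f in(1,-1):
    R=tool(-5,32,f); z=R.as_matrix()[:,2]; g=np.array([.516,.267,.036]); print(f,z,g-.1*z); delta(g-.1*z,R)
E
```

```text
1 [ 0.52790276 -0.04618551 -0.8480481 ] [0.46320972 0.27161855 0.12080481]
w [-0.088  -0.346   0.2039] d [ 0.2109 -0.2997 -0.1242]
-1 [ 0.52790276 -0.04618551 -0.8480481 ] [0.46320972 0.27161855 0.12080481]
w [ 0.4862 -0.1262 -1.7277] d [ 0.2109 -0.2997 -0.1242]
```

{"fn": "arm_command", "kwargs": {"deltas": [-0.02,-0.09,0.05,0.05,-0.07,0,91.8,-0.045,-0.17,0.1,0.1,-0.15,0,91.8,-0.066,-0.26,0.15,0.15,-0.22,-0.02,91.8,-0.088,-0.346,0.204,0.19,-0.27,-0.05,91.8,-0.088,-0.346,0.204,0.211,-0.3,-0.09,91.8,-0.088,-0.346,0.204,0.211,-0.3,-0.124,91.8,-0.088,-0.346,0.204,0.211,-0.3,-0.124,91.8,-0.088,-0.346,0.204,0.211,-0.3,-0.124,91.8,-0.088,-0.346,0.204,0.211,-0.3,-0.124,91.8,-0.088,-0.346,0.204,0.211,-0.3,-0.124,91.8,-0.088,-0.346,0.204,0.211,-0.3,-0.124,91.8,-0.088,-0.346,0.204,0.211,-0.3,-0.124,91.8]}}

```text
clock: 1.3
position: [0.4633, 0.2736, 0.1224]
ee_rot: [0.11, 2.581, -0.027]
force: [-0.2, -1.0, 0.0]
width: 0.998
gripper_force: 0.0
```

Run:
```python
from h import *
S=optics.get_image("side")
g=(.516,.267,.036)
cv2.imwrite("pics/c3.png",cv2.resize(S[110:220,170:310],(770,605)[:2],interpolation=cv2.INTER_CUBIC)[:600])
R=tool(-5);delta(g,R);print(sensors.observe()["joints"].round(2))
p=sensors.observe()["position"];print("tcp px crop",(proj("side",p)-[170,110])*5.5)
```

```text
w [-0.002   0.0003 -0.0017] d [ 0.0527 -0.0065 -0.0864]
[-1.23  0.36  0.37  2.31  1.13  0.36 -0.47]
tcp px crop [256.34123933 403.59689223]
```

View pics/c3.png

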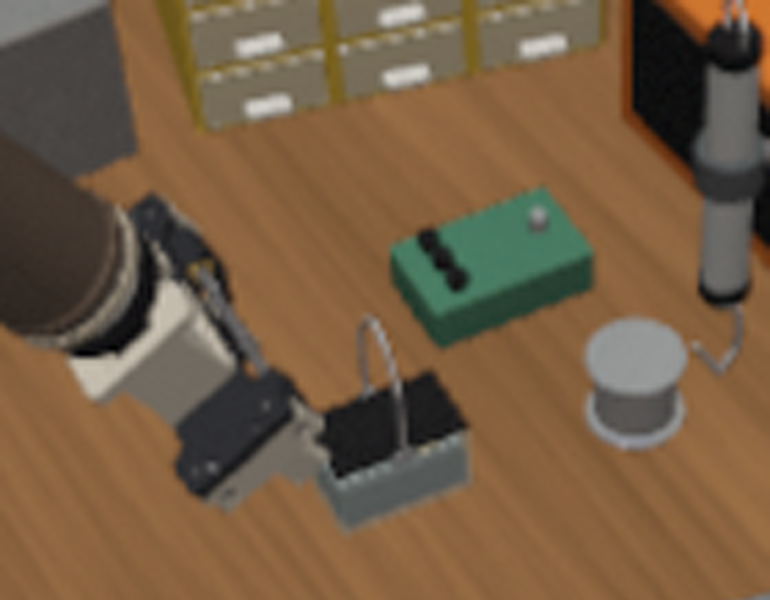

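The side crop shows the open hand leaning back behind the tub (lid around (395,425)), lined up and clear of the bail. I'll go in and grip.

{"fn": "arm_command", "kwargs": {"deltas": [0,0,0,0.018,-0.002,-0.029,91.8,0,0,0,0.036,-0.004,-0.058,91.8,0,0,0,0.045,-0.006,-0.072,91.8,0,0,0,0.053,-0.0065,-0.0865,91.8,0,0,0,0.053,-0.0065,-0.0865,91.8,0,0,0,0.053,-0.0065,-0.0865,80,0,0,0,0.053,-0.0065,-0.0865,72,0,0,0,0.053,-0.0065,-0.0865,64,0,0,0,0.053,-0.0065,-0.0865,58,0,0,0,0.053,-0.0065,-0.0865,54,0,0,0,0.053,-0.0065,-0.0865,40,0,0,0,0.053,-0.0065,-0.0865,40,0,0,0,0.053,-0.0065,-0.0865,40], "force": 50}}

```text
clock: 2.65
position: [0.5163, 0.268, 0.0358]
ee_rot: [0.109, 2.581, -0.026]
force: [-2.9, 5.6, 5.1]
width: 0.584
gripper_force: 49.9
```

Run:
```python
from h import *
s=sensors.observe();print({k:np.round(s[k],4) for k in("clock","position","ee_rot","force","ft_torque","width","gripper_force","joints")})
R=tool(-13)
# hook frame pre-mouth: bail_top 80 mm before mouth, tub 25mm ahead of grip
c=np.array([np.cos(np.radians(13)),-np.sin(np.radians(13)),0])
seat=np.array([.601,.0155,.300])
pre=seat-.09*c-.025*c; pre[2]=.337-.145+.036
print(pre);delta(pre,R)
```

```text
{'clock': np.float64(2.65), 'position': array([0.5163, 0.268 , 0.0358]), 'ee_rot': array([ 0.1087,  2.5811, -0.0256]), 'force': array([-2.8654,  5.6357,  5.0991]), 'ft_torque': array([0.937 , 0.6229, 0.6571]), 'width': np.float64(0.5843), 'gripper_force': np.float64(49.9493), 'joints': array([-1.0922,  0.5984,  0.3524,  2.2842,  1.851 ,  0.2455, -1.1624])}
[0.48894744 0.04136937 0.228     ]
w [-0.0025  0.0003 -0.0916] d [-0.0274 -0.2266  0.1922]
```

{"fn": "arm_command", "kwargs": {"deltas": [0,0,0,0,0,0.004,40,0,0,0,0,0,0.01,40,0,0,0,0,0,0.02,40,0,0,0,0,0,0.035,40,0,0,0,0,0,0.05,40,0,0,0,0,0,0.068,40,0,0,0,0,-0.005,0.088,40,0,0,-0.01,0,-0.015,0.108,40,0,0,-0.02,0,-0.03,0.128,40,0,0,-0.03,-0.005,-0.047,0.147,40,0,0,-0.04,-0.01,-0.065,0.163,40,0,0,-0.05,-0.015,-0.083,0.175,40,0,0,-0.06,-0.02,-0.1,0.184,40,0,0,-0.07,-0.025,-0.115,0.189,40,0,0,-0.08,-0.0275,-0.128,0.192,40,0,0,-0.092,-0.0275,-0.138,0.192,40,0,0,-0.092,-0.0275,-0.144,0.192,40,0,0,-0.092,-0.0275,-0.147,0.192,40]}}

```text
clock: 4.45
position: [0.4889, 0.1177, 0.2268]
ee_rot: [0.298, 2.569, -0.085]
force: [-0.1, 0.4, -7.7]
width: 0.585
gripper_force: 49.9
```

{"fn": "arm_command", "kwargs": {"deltas": [0,0,0,0,-0.004,0,40,0,0,0,0,-0.01,0,40,0,0,0,0,-0.02,0,40,0,0,0,0,-0.035,0,40,0,0,0,0,-0.048,0,40,0,0,0,0,-0.06,0,40,0,0,0,0,-0.069,0,40,0,0,0,0,-0.075,0,40,0,0,0,0,-0.079,0,40,0,0,0,0,-0.08,0,40,0,0,0,0,-0.08,0,40,0,0,0,0,-0.08,0,40,0,0,0,0,-0.08,0,40]}}

```text
clock: 5.75
position: [0.489, 0.0387, 0.2272]
ee_rot: [0.297, 2.568, -0.084]
force: [-0.6, -0.6, -7.5]
width: 0.586
gripper_force: 49.9
```

Run:
```python
from h import *
R=tool(-13); delta([.489,.0414,.228],R)
s=sensors.observe();print({k:np.round(s[k],4) for k in("clock","position","force","ft_torque","width","gripper_force","joints")})
for n,r in(("side",(140,210,230,320)),("top",(150,240,230,350))):
    S=optics.get_image(n);cv2.imwrite(f"pics/{n}1.png",S)
S=cv2.imread("pics/side1.png")
cv2.imwrite("pics/c4.png",cv2.resize(S[150:240,210:330],(800,600),interpolation=cv2.INTER_CUBIC))
T=cv2.imread("pics/top1.png")
cv2.imwrite("pics/c5.png",cv2.resize(T[145:235,230:350],(800,600),interpolation=cv2.INTER_CUBIC))
```

```text
w [-0.0008  0.0001  0.0021] d [-0.      0.0027  0.0008]
{'clock': np.float64(5.75), 'position': array([0.489 , 0.0387, 0.2272]), 'force': array([-0.5545, -0.6114, -7.5177]), 'ft_torque': array([ 0.4018,  1.5569, -0.0017]), 'width': np.float64(0.5857), 'gripper_force': np.float64(49.9419), 'joints': array([-0.8619, -0.0039,  0.4469,  2.3669,  0.8279,  0.4483,  0.2271])}
```

View pics/c4.png

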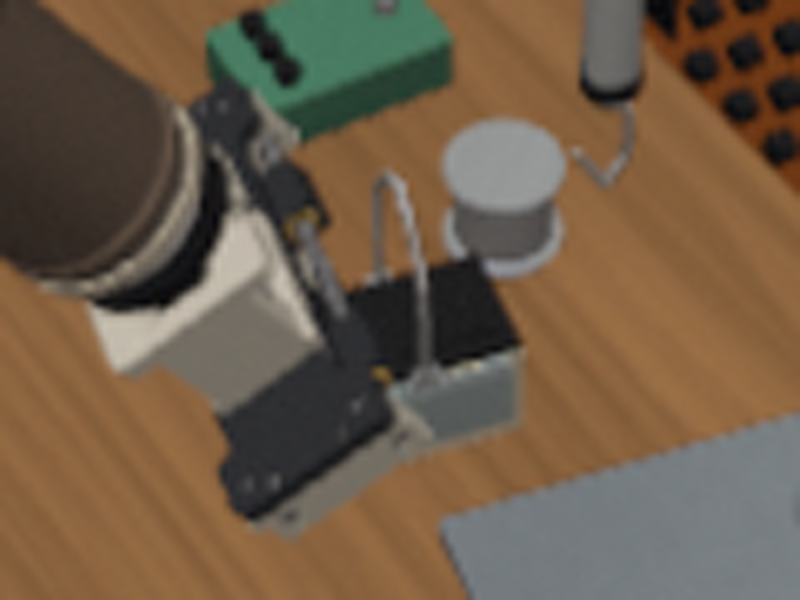

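View pics/c5.png

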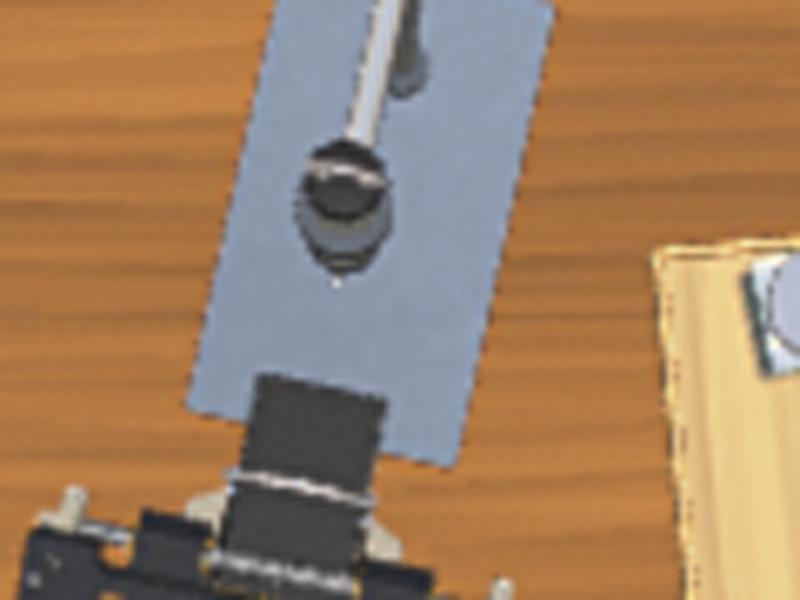

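c4 shows the gripped tub upright, with the bail's peak at (391,177), the hook's seat at (606,184) and its tip at (577,152). c5 shows the lid's far edge from (258,375) to (385,402), the bail from (230,475) to (370,497), and the hook's tip at (337,283).

Run:
```python
from h import *
s=lambda u,v:((u+.5)*.15-.5+210,(v+.5)*.15-.5+150)
t=lambda u,v:((u+.5)*.15-.5+230,(v+.5)*.15-.5+145)
a=np.radians(-12.7);c=np.array([np.cos(a),np.sin(a),0]);n=np.array([-np.sin(a),np.cos(a),0])
f=lambda p:(np.round([p@c,p@n,p[2]],4))
p=sensors.observe()["position"];print("tcp",f(p), "pred bail",f(p+.025*c+[0,0,.109]))
print("tri bail",f(tri(t(302,486),s(391,177))[0]),tri(t(302,486),s(391,177))[1])
print("tri tip",f(tri(t(337,283),s(577,152))[0]))
z=p[2]+.109
print("bail side@z",f(plane("side",*s(391,177),z)),"top@z",f(plane("top",*t(302,486),z)))
print("seat side",f(plane("side",*s(606,184),.300)),"tip side",f(plane("side",*s(577,152),.323)),"tip top",f(plane("top",*t(337,283),.323)))
L=[plane("top",*t(*q),z-.083) for q in((258,375),(385,402))];m=(L[0]+L[1])/2
print("lid mid edge->centre",f(m-.045*c),"w",np.linalg.norm(L[0]-L[1]),"yaw",np.degrees(np.arctan2(*(L[0]-L[1])[[0,1]]))*-1)
print("plate",f(np.array([.6586,-.0015,0])),"pred side px",(proj("side",p+.025*c+[0,0,.109])-[210,150])/.15)
```

```text
tcp [0.4686 0.1452 0.2272] pred bail [0.4936 0.1452 0.3362]
tri bail [0.4907 0.1419 0.3502] 0.003232713507937275
tri tip [0.5688 0.1446 0.3312]
bail side@z [0.4932 0.1543 0.3362] top@z [0.4929 0.1417 0.3362]
seat side [0.5844 0.1505 0.3   ] tip side [0.5715 0.1517 0.323 ] tip top [0.57   0.1447 0.323 ]
lid mid edge->centre [0.4905 0.1437 0.2532] w 0.05095737986125084 yaw -12.979255550566851
plate [0.6428 0.1433 0.    ] pred side px [397.01029492 190.13941008]
```

{"fn": "arm_command", "kwargs": {"deltas": [0,0,0,0.003,-0.0007,0.001,40,0,0,0,0.008,-0.002,0.001,40,0,0,0,0.014,-0.0032,0.001,40,0,0,0,0.02,-0.0045,0.001,40,0,0,0,0.026,-0.0059,0.001,40,0,0,0,0.032,-0.0072,0.001,40,0,0,0,0.038,-0.0086,0.001,40,0,0,0,0.044,-0.01,0.001,40,0,0,0,0.05,-0.0113,0.001,40,0,0,0,0.056,-0.0126,0.001,40,0,0,0,0.061,-0.0138,0.001,40,0,0,0,0.066,-0.0149,0.001,40,0,0,0,0.071,-0.016,0.001,40,0,0,0,0.076,-0.0171,0.001,40,0,0,0,0.08,-0.018,0.001,40,0,0,0,0.084,-0.0189,0.001,40,0,0,0,0.087,-0.0196,0.001,40,0,0,0,0.088,-0.0198,0.001,40,0,0,0,0.088,-0.0198,0.001,40,0,0,0,0.088,-0.0198,0.001,40]}}

```text
clock: 7.85
position: [0.5768, 0.0184, 0.2281]
ee_rot: [0.298, 2.569, -0.084]
force: [0.0, 0.7, -7.3]
width: 0.583
gripper_force: 49.9
```

Run:
```python
from h import *
s=sensors.observe();print({k:np.round(s[k],4) for k in("clock","position","force","ft_torque","joints")})
S=optics.get_image("side");cv2.imwrite("pics/side2.png",S);T=optics.get_image("top");cv2.imwrite("pics/top2.png",T)
z=lambda I,y,x:cv2.resize(I[y:y+60,x:x+40],(400,600),interpolation=cv2.INTER_CUBIC)
cv2.imwrite("pics/c6.png",np.hstack([z(S,150,280),z(T,170,262)]))
p=s["position"];a=np.radians(-12.7);c=np.array([np.cos(a),np.sin(a),0])
b=p+.025*c+[0,0,.109];print(b,(proj("side",b)-[280,150])*10,(proj("top",b)-[262,170])*10)
```

```text
{'clock': np.float64(7.85), 'position': array([0.5768, 0.0184, 0.2281]), 'force': array([ 0.0212,  0.6626, -7.349 ]), 'ft_torque': array([ 0.3837,  1.6116, -0.0155]), 'joints': array([-0.6986,  0.1543,  0.4721,  2.2069,  0.5511,  0.3418,  0.6107])}
[0.60116189 0.01293313 0.33713465] [214.81808722 193.22970468] [192.1952268  109.80975624]
```

View pics/c6.png

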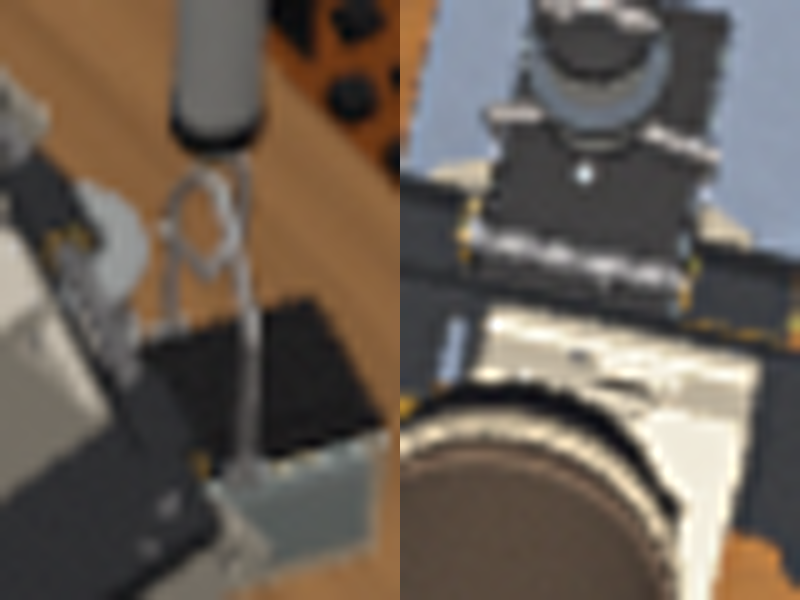

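In c6 the bail's peak (205,172) lies between the hook's tip (165,235) and its shank (243,170), below the barrel. In the top view the bail's middle (602,130) is within 2 mm of the seat line, so I'll lower it.

{"fn": "arm_command", "kwargs": {"deltas": [0,0,0,0,0,-0.001,40,0,0,0,0,0,-0.004,40,0,0,0,0,0,-0.007,40,0,0,0,0,0,-0.01,40,0,0,0,0,0,-0.013,40,0,0,0,0,0,-0.016,40,0,0,0,0,0,-0.019,40,0,0,0,0,0,-0.022,40,0,0,0,0,0,-0.025,40,0,0,0,0,0,-0.027,40,0,0,0,0,0,-0.03,40,0,0,0,0,0,-0.033,40,0,0,0,0,0,-0.036,40,0,0,0,0,0,-0.039,40,0,0,0,0,0,-0.042,40,0,0,0,0,0,-0.044,40,0,0,0,0,0,-0.044,40,0,0,0,0,0,-0.044,40]}}

```text
clock: 9.75
position: [0.577, 0.0186, 0.1842]
ee_rot: [0.298, 2.568, -0.084]
force: [-0.6, 1.7, -5.2]
width: 0.581
gripper_force: 49.9
```

{"fn": "arm_command", "kwargs": {"deltas": [0,0,0,0,0,-0.001,40,0,0,0,0,0,-0.003,40,0,0,0,0,0,-0.006,40,0,0,0,0,0,-0.009,40,0,0,0,0,0,-0.012,40,0,0,0,0,0,-0.015,40,0,0,0,0,0,-0.018,40,0,0,0,0,0,-0.021,40,0,0,0,0,0,-0.024,40,0,0,0,0,0,-0.027,40,0,0,0,0,0,-0.03,40,0,0,0,0,0,-0.033,40,0,0,0,0,0,-0.036,40,0,0,0,0,0,-0.039,40,0,0,0,0,0,-0.041,40,0,0,0,0,0,-0.042,40,0,0,0,0,0,-0.042,40,0,0,0,0,0,-0.042,40]}}

```text
clock: 11.55
position: [0.5772, 0.0187, 0.1424]
ee_rot: [0.298, 2.568, -0.083]
force: [-3.0, 2.2, -1.4]
width: 0.59
gripper_force: 50.0
```

Run:
```python
from h import *
F=[]
for i in range(8):
    F.append(sensors.observe()["force"]); optics.get_image("side")
print(np.mean(F,0),np.std(F,0)); s=sensors.observe();print(s["clock"],s["position"],s["ft_torque"],s["joints"].round(2))
```

```text
[-2.27934752  2.24044669 -1.46560385] [0.37846633 0.27770841 0.32609608]
11.95 [0.57711643 0.01865419 0.14234554] [0.42626356 0.93767217 0.29263897] [-0.64  0.33  0.44  2.3   1.21  0.12 -0.09]
```

{"fn": "arm_command", "kwargs": {"deltas": [0,0,0,-0.0005,0.0005,0,40,0,0,0,-0.001,0.001,0,40,0,0,0,-0.0015,0.0015,0,40,0,0,0,-0.002,0.002,-0.001,40,0,0,0,-0.0025,0.002,-0.003,40,0,0,0,-0.0025,0.002,-0.004,40,0,0,0,-0.0025,0.002,-0.004,40]}}

```text
clock: 12.65
position: [0.5756, 0.0197, 0.1389]
ee_rot: [0.3, 2.566, -0.085]
force: [5.5, -2.8, -1.7]
width: 0.582
gripper_force: 49.9
```

```bash
cat > f.py <<'E'
from h import *
F=[]
for i in range(8):
    F.append(sensors.observe()["force"]); optics.get_image("side")
print(np.mean(F,0)); s=sensors.observe();print(s["clock"],s["position"],s["ee_rot"],s["ft_torque"],s["joints"].round(4))
E
python3 f.py
```

```text
[ 6.08498555 -2.77282885 -1.40932515]
13.05 [0.57564018 0.01971876 0.13898563] [ 0.30035917  2.56615297 -0.08451522] [ 0.05521949  0.38851851 -0.11348928] [-0.6367  0.3309  0.4309  2.3073  1.315   0.1216 -0.2067]
```

{"fn": "arm_command", "kwargs": {"deltas": [0,0,0,0.0004,-0.0002,0,40,0,0,0,0.0008,-0.0005,0,40,0,0,0,0.0013,-0.0008,0,40,0,0,0,0.0016,-0.001,-0.001,40,0,0,0,0.0016,-0.001,-0.003,40,0,0,0,0.0016,-0.001,-0.005,40,0,0,0,0.0016,-0.001,-0.006,40,0,0,0,0.0016,-0.001,-0.006,40]}}

```text
clock: 13.85
position: [0.5759, 0.0195, 0.132]
ee_rot: [0.298, 2.569, -0.084]
force: [1.8, -0.3, 0.2]
width: 0.584
gripper_force: 49.9
```

```bash
python3 f.py
```

```text
[ 0.67688708 -0.25300617 -0.79038721]
14.25 [0.57604616 0.01954631 0.13227059] [ 0.29821078  2.56832209 -0.08360187] [0.22255092 0.60966293 0.00845526] [-0.6109  0.3436  0.4032  2.3096  1.4486  0.1211 -0.3403]
```

{"fn": "arm_command", "kwargs": {"deltas": [0,0,0,0,0,-0.001,40,0,0,0,0,0,-0.002,40,0,0,0,0,0,-0.004,40,0,0,0,0,0,-0.006,40,0,0,0,0,0,-0.007,40,0,0,0,0,0,-0.007,40,0,0,0,0,0,-0.007,40]}}

```text
clock: 14.95
position: [0.5761, 0.0195, 0.1253]
ee_rot: [0.298, 2.568, -0.084]
force: [-0.0, 1.0, 0.4]
width: 0.583
gripper_force: 50.0
```

```bash
sed -i 's/range(8)/range(14)/' f.py; python3 f.py
```

```text
[0.24783518 0.38227019 0.11966296]
15.65 [0.57612664 0.01951261 0.1252612 ] [ 0.298317    2.56825467 -0.08370125] [0.21884225 0.56613054 0.09351271] [-0.5818  0.3564  0.3683  2.3135  1.6047  0.1289 -0.4995]
```

{"fn": "arm_command", "kwargs": {"deltas": [0,0,0,0,0,0,40,0,0,0,0,0,0,40,0,0,0,0,0,0,52,0,0,0,0,0,0,54,0,0,0,0,0,0,55,0,0,0,0,0,0,57,0,0,0,0,0,0,60,0,0,0,0,0,0,66,0,0,0,0,0,0,74,0,0,0,0,0,0,82,0,0,0,0,0,0,90,0,0,0,0,0,0,91.8,0,0,0,0,0,0,91.8], "force": 4}}

```text
clock: 16.95
position: [0.5761, 0.0194, 0.1252]
ee_rot: [0.298, 2.568, -0.084]
force: [0.5, 0.2, 0.1]
width: 0.993
gripper_force: 0.0
```

```bash
cat > m.py <<'E'
from h import *
# track bright/dark lid blob motion: optical shift of tub crop between frames
s=sensors.observe();print(s["clock"],s["position"],s["force"].round(2),s["width"])
fr=[]
for i in range(10): fr.append(cv2.cvtColor(optics.get_image("side"),cv2.COLOR_BGR2GRAY).astype(np.float32))
p=s["position"];u,v=proj("side",[.606,.012,.115]).astype(int);print(u,v)
c=[f[v-12:v+14,u-8:u+18] for f in fr]
for f in c[1:]: print(np.round(cv2.phaseCorrelate(c[0],f)[0],3), end=" ")
print("absdiff",[round(float(np.abs(f-c[0]).max()),1) for f in c])
cv2.imwrite("pics/last.png",fr[-1])
E
python3 m.py
```

```text
16.95 [0.57605931 0.01940816 0.12524335] [0.47 0.17 0.1 ] 0.9931889957831017
300 219
[0.442 0.487] [0.471 0.522] [0.425 0.532] [0.47  0.558] [0.501 0.537] [0.489 0.523] [0.449 0.525] [0.451 0.54 ] [0.444 0.498] absdiff [0.0, 6.0, 5.0, 6.0, 5.0, 6.0, 7.0, 6.0, 6.0, 5.0][ WARN:0@3.423] global loadsave.cpp:1063 imwrite_ Unsupported depth image for selected encoder is fallbacked to CV_8U.
```

{"fn": "arm_command", "kwargs": {"deltas": [0,0,0,0,0,0,91.8,0,0,0,0,0,0,91.8,0,0,0,0,0,0,91.8,0,0,0,0,0,0,91.8,0,0,0,0,0,0,91.8,0,0,0,0,0,0,91.8,0,0,0,0,0,0,91.8,0,0,0,0,0,0,91.8,0,0,0,0,0,0,91.8,0,0,0,0,0,0,91.8,0,0,0,0,0,0,91.8,0,0,0,0,0,0,91.8,0,0,0,0,0,0,91.8,0,0,0,0,0,0,91.8,0,0,0,0,0,0,91.8,0,0,0,0,0,0,91.8,0,0,0,0,0,0,91.8,0,0,0,0,0,0,91.8,0,0,0,0,0,0,91.8,0,0,0,0,0,0,91.8]}}

```text
clock: 19.45
position: [0.5761, 0.0194, 0.1252]
ee_rot: [0.298, 2.568, -0.084]
force: [-0.2, -0.5, 0.9]
width: 0.998
gripper_force: 0.0
```

```bash
python3 m.py 2>/dev/null
python3 - <<'E'
from h import *
S=optics.get_image("side");T=optics.get_image("top")
z=lambda I,y,x:cv2.resize(I[y:y+75,x:x+50],(400,600),interpolation=cv2.INTER_CUBIC)
cv2.imwrite("pics/c7.png",np.hstack([z(S,165,272),z(T,150,257)]))
E
```

```text
19.45 [0.57607358 0.01944868 0.12522867] [-0.24 -0.53  0.9 ] 0.9976224187068848
300 219
[0.506 0.468] [0.456 0.483] [0.505 0.493] [0.509 0.491] [0.519 0.478] [0.477 0.476] [0.533 0.539] [0.511 0.483] [0.451 0.516] absdiff [0.0, 4.0, 4.0, 5.0, 4.0, 5.0, 5.0, 5.0, 6.0, 5.0]
```

View pics/c7.png

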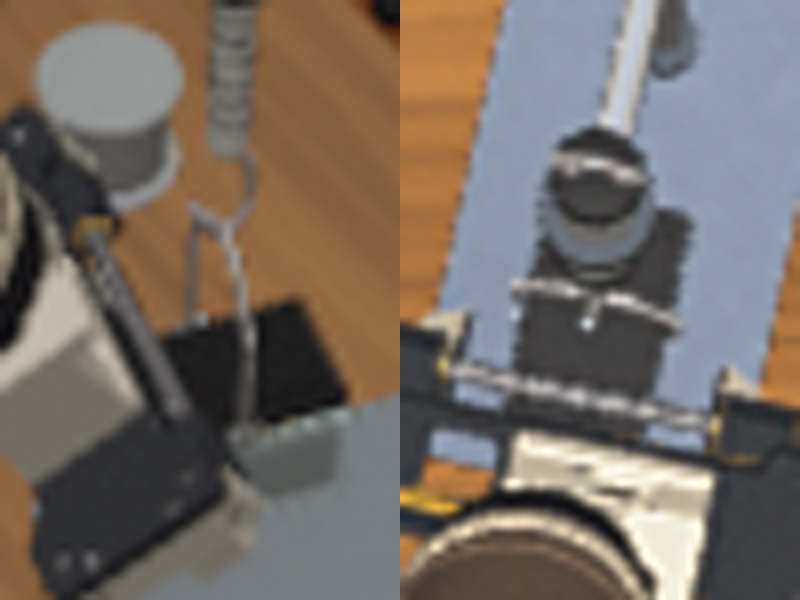

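c7 shows the tub hanging level on the hook with the spring drawn out and the bail seated at (215,225). The open fingers at (445,360) and (720,420) are clear on both sides of the lid. It is still, with frame differences at noise level, so I'll regrip gently.

{"fn": "arm_command", "kwargs": {"deltas": [0,0,0,0,0,0,80,0,0,0,0,0,0,70,0,0,0,0,0,0,63,0,0,0,0,0,0,59,0,0,0,0,0,0,57,0,0,0,0,0,0,56,0,0,0,0,0,0,55,0,0,0,0,0,0,54,0,0,0,0,0,0,53,0,0,0,0,0,0,52,0,0,0,0,0,0,45,0,0,0,0,0,0,40], "force": 5}}

```text
clock: 21.25
position: [0.5761, 0.0195, 0.1252]
ee_rot: [0.298, 2.568, -0.084]
force: [-0.1, 0.3, 1.0]
width: 0.59
gripper_force: 5.0
```

{"fn": "arm_command", "kwargs": {"deltas": [0,0,0,0,0,0,40,0,0,0,0,0,0,40,0,0,0,0,0,0,40,0,0,0,0,0,0.001,40,0,0,0,0,0,0.003,40,0,0,0,0,0,0.006,40,0,0,0,0,0,0.009,40,0,0,0,0,0,0.012,40,0,0,0,0,0,0.015,40,0,0,0,0,0,0.018,40,0,0,0,0,0,0.021,40,0,0,0,0,0,0.023,40,0,0,0,0,0,0.025,40,0,0,0,0,0,0.025,40,0,0,0,0,0,0.025,40], "force": 50}}

```text
clock: 22.75
position: [0.576, 0.0195, 0.1501]
ee_rot: [0.298, 2.569, -0.084]
force: [0.3, 0.7, -2.7]
width: 0.589
gripper_force: 50.0
```

```bash
python3 f.py
```

```text
[ 0.42300555  1.5083922  -2.46442564]
23.45 [0.57605931 0.01948032 0.15020765] [ 0.29830711  2.5683688  -0.08382411] [0.35388297 0.93580698 0.21683738] [-0.5306  0.2967  0.2958  2.2867  1.1733  0.185  -0.0528]
```

{"fn": "arm_command", "kwargs": {"deltas": [0,0,0,0,0,0.001,40,0,0,0,0,0,0.003,40,0,0,0,0,0,0.006,40,0,0,0,0,0,0.009,40,0,0,0,0,0,0.012,40,0,0,0,0,0,0.015,40,0,0,0,0,0,0.018,40,0,0,0,0,0,0.021,40,0,0,0,0,0,0.024,40,0,0,0,0,0,0.027,40,0,0,0,0,0,0.03,40,0,0,0,0,0,0.033,40,0,0,0,0,0,0.036,40,0,0,0,0,0,0.038,40,0,0,0,0,0,0.04,40,0,0,0,0,0,0.042,40,0,0,0,0,0,0.044,40,0,0,0,0,0,0.046,40,0,0,0,0,0,0.048,40,0,0,0,0,0,0.05,40]}}

```text
clock: 25.45
position: [0.5758, 0.0189, 0.2002]
ee_rot: [0.3, 2.569, -0.085]
force: [-1.1, -0.0, -7.7]
width: 0.586
gripper_force: 50.0
```

{"fn": "arm_command", "kwargs": {"deltas": [0,0,0,0,0,0.002,40,0,0,0,0,0,0.004,40,0,0,0,0,0,0.006,40,0,0,0,0,0,0.008,40,0,0,0,0,0,0.01,40,0,0,0,0,0,0.012,40,0,0,0,0,0,0.014,40,0,0,0,0,0,0.016,40,0,0,0,0,0,0.018,40,0,0,0,0,0,0.02,40,0,0,0,0,0,0.022,40,0,0,0,0,0,0.024,40,0,0,0,0,0,0.026,40,0,0,0,0,0,0.027,40,0,0,0,0,0,0.028,40,0,0,0,0,0,0.028,40,0,0,0,0,0,0.028,40,0,0,0,0,0,0.028,40]}}

```text
clock: 27.25
position: [0.576, 0.0194, 0.2281]
ee_rot: [0.298, 2.569, -0.084]
force: [-0.9, 0.4, -7.5]
width: 0.588
gripper_force: 50.0
```

```bash
python3 f.py
python3 - <<'E'
from h import *
S=optics.get_image("side");A=cv2.imread("pics/side2.png")
z=lambda I,y,x:cv2.resize(I[y:y+60,x:x+40],(400,600),interpolation=cv2.INTER_CUBIC)
print(np.abs(S[150:185,290:310].astype(int)-A[150:185,290:310]).mean())
E
```

```text
[-0.20962038 -0.08931216 -7.40853794]
27.95 [0.57608407 0.01948145 0.22825617] [ 0.29830755  2.56827933 -0.0837411 ] [ 0.39163598  1.63729219 -0.03020682] [-0.3419  0.1556  0.06    2.1831  0.7123  0.3949  0.4465]
3.1033333333333335
```

{"fn": "arm_command", "kwargs": {"deltas": [0,0,0,-0.003,0.0007,0,40,0,0,0,-0.008,0.0018,0,40,0,0,0,-0.014,0.0032,0,40,0,0,0,-0.02,0.0045,0,40,0,0,0,-0.027,0.0061,0,40,0,0,0,-0.034,0.0077,0,40,0,0,0,-0.042,0.0095,0,40,0,0,0,-0.05,0.0113,0,40,0,0,0,-0.06,0.0135,0,40,0,0,0,-0.07,0.0158,0,40,0,0,0,-0.08,0.018,0,40,0,0,0,-0.09,0.0203,0,40,0,0,0,-0.1,0.0225,0,40,0,0,0,-0.108,0.022,0,40,0,0,0,-0.115,0.02,0,40,0,0,0,-0.12,0.018,0,40,0,0,0,-0.12,0.018,0,40]}}

```text
clock: 29.7
position: [0.4554, 0.0368, 0.2281]
ee_rot: [0.299, 2.568, -0.084]
force: [0.3, -0.3, -7.0]
width: 0.587
gripper_force: 50.0
```

Run:
```python
from h import *
delta([.4476,-.2258,.120],tool(3.8))
```

```text
w [-0.0006 -0.0002  0.1897] d [-0.0078 -0.2626 -0.1081]
```

{"fn": "arm_command", "kwargs": {"deltas": [0,0,0,0,-0.003,0,40,0,0,0.01,0,-0.01,0,40,0,0,0.02,0,-0.02,0,40,0,0,0.03,-0.001,-0.035,0,40,0,0,0.04,-0.002,-0.052,0,40,0,0,0.055,-0.003,-0.07,0,40,0,0,0.07,-0.004,-0.09,0,40,0,0,0.085,-0.005,-0.11,0,40,0,0,0.1,-0.006,-0.13,0,40,0,0,0.115,-0.007,-0.15,0,40,0,0,0.13,-0.008,-0.17,0,40,0,0,0.145,-0.008,-0.19,0,40,0,0,0.16,-0.008,-0.21,0,40,0,0,0.175,-0.008,-0.226,0,40,0,0,0.19,-0.008,-0.24,0,40,0,0,0.19,-0.008,-0.25,0,40,0,0,0.19,-0.008,-0.258,0,40,0,0,0.19,-0.008,-0.262,0,40,0,0,0.19,-0.008,-0.2626,0,40]}}

```text
clock: 31.6
position: [0.4411, -0.2199, 0.2366]
ee_rot: [-0.082, 2.581, 0.019]
force: [-0.5, 0.5, -8.0]
width: 0.583
gripper_force: 50.0
```

{"fn": "arm_command", "kwargs": {"deltas": [0,0,0,0,0,-0.003,40,0,0,0,0,0,-0.009,40,0,0,0,0,0,-0.018,40,0,0,0,0,0,-0.028,40,0,0,0,0,0,-0.038,40,0,0,0,0,0,-0.049,40,0,0,0,0,0,-0.06,40,0,0,0,0,0,-0.071,40,0,0,0,0,0,-0.082,40,0,0,0,0,0,-0.093,40,0,0,0,0,0,-0.103,40,0,0,0,0,0,-0.113,40,0,0,0,0,0,-0.122,40,0,0,0,0,0,-0.13,40,0,0,0,0,0,-0.136,40,0,0,0,0,0,-0.14,40,0,0,0,0,0,-0.142,40,0,0,0,0,0,-0.142,40,0,0,0,0,0,-0.142,40]}}

```text
clock: 33.5
position: [0.395, -0.1788, 0.1776]
ee_rot: [-0.077, 2.584, -0.007]
force: [-0.9, 0.2, -7.3]
width: 0.586
gripper_force: 50.0
```

Run:
```python
from h import *
delta([.4476,-.2258,.0415],tool(3.8))
s=sensors.observe();print(s["joints"].round(3),s["clock"])
T=optics.get_image("top");S=optics.get_image("side")
cv2.imwrite("pics/c8.png",np.hstack([cv2.resize(T[160:280,310:400],(400,533)),cv2.resize(S[250:370,265:385],(400,533))]))
```

```text
w [ 0.0132 -0.0006  0.008 ] d [ 0.0526 -0.047  -0.1361]
[-1.022 -0.437  1.317  2.543  0.901  0.271  1.193] 33.5
```

View pics/c8.png

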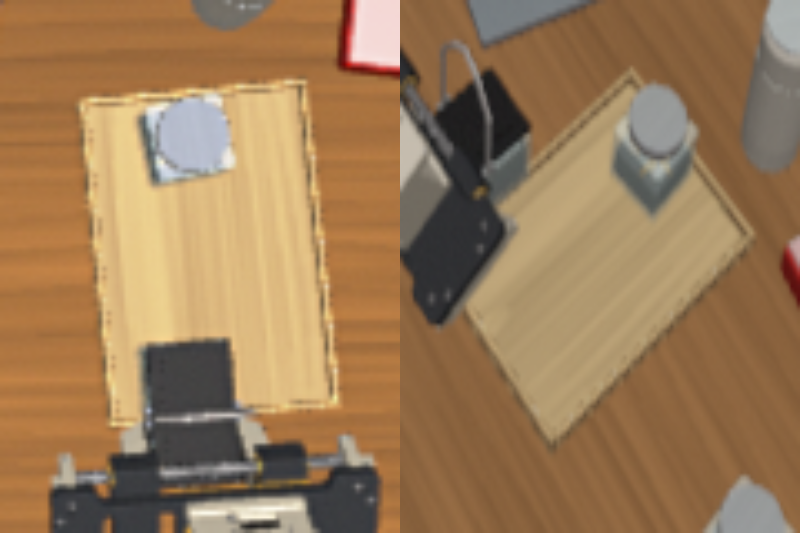

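c8 shows the arm short of the goal: the tub (lid (190,400)) is still over the tray's near rim, because this hand yaw is too close in for the arm (joints 2 to 4 at their limits). I'll raise it and turn the tub so it lies across the tray, with the hand on its left side.

{"fn": "arm_command", "kwargs": {"deltas": [0,0,0,0.01,0,0.02,40,0,0,-0.02,0.02,-0.005,0.04,40,0,0,-0.06,0.035,-0.01,0.06,40,0,0,-0.1,0.05,-0.015,0.07,40,0,0,-0.15,0.065,-0.02,0.07,40,0,0,-0.2,0.08,-0.025,0.07,40,0,0,-0.25,0.09,-0.03,0.07,40,0,0,-0.3,0.09,-0.03,0.07,40,0,0,-0.35,0.09,-0.03,0.07,40,0,0,-0.4,0.09,-0.03,0.07,40,0,0,-0.4,0.09,-0.03,0.07,40,0,0,-0.4,0.09,-0.03,0.07,40]}}

```text
clock: 34.8
position: [0.485, -0.2086, 0.2474]
ee_rot: [0.726, 2.501, -0.236]
force: [-0.3, -0.5, -7.4]
width: 0.587
gripper_force: 50.0
```

Run:
```python
from h import *
s=sensors.observe();print(s["joints"].round(3),s["clock"],s["force"])
delta([.465,-.205,.14],tool(-86.2))
```

```text
[-0.836 -0.019  1.02   2.306  0.633  0.399  0.661] 34.8 [-0.3048663  -0.54914414 -7.39294613]
w [ 0.0058 -0.0131 -0.594 ] d [-0.02    0.0036 -0.1074]
```

{"fn": "arm_command", "kwargs": {"deltas": [0,0,-0.05,0,0,0,40,0,0,-0.11,-0.002,0.001,-0.002,40,0,0,-0.17,-0.004,0.002,-0.006,40,0,0,-0.23,-0.006,0.003,-0.01,40,0,0,-0.29,-0.008,0.004,-0.015,40,0,0,-0.35,-0.01,0.005,-0.02,40,0,0,-0.41,-0.012,0.006,-0.025,40,0.002,-0.005,-0.47,-0.014,0.008,-0.03,40,0.004,-0.01,-0.53,-0.015,0.01,-0.035,40,0.006,-0.013,-0.57,-0.015,0.01,-0.04,40,0.006,-0.013,-0.594,-0.015,0.01,-0.045,40,0.006,-0.013,-0.594,-0.015,0.01,-0.045,40,0.006,-0.013,-0.594,-0.015,0.01,-0.045,40]}}

```text
clock: 36.1
position: [0.4701, -0.1989, 0.2027]
ee_rot: [1.836, 1.959, -0.525]
force: [0.7, -1.0, -6.6]
width: 0.585
gripper_force: 50.0
```

Run:
```python
from h import *
s=sensors.observe();print(s["joints"].round(3),s["clock"],s["force"])
delta([.470,-.199,.0415],tool(-86.2))
```

```text
[-0.828  0.403  0.983  2.138  0.34   0.702 -0.089] 36.1 [ 0.7111722  -1.00334042 -6.56781129]
w [-0.0004  0.0007  0.0008] d [-1.000e-04 -1.000e-04 -1.612e-01]
```

{"fn": "arm_command", "kwargs": {"deltas": [0,0,0,0,0,-0.004,40,0,0,0,0,0,-0.012,40,0,0,0,0,0,-0.022,40,0,0,0,0,0,-0.033,40,0,0,0,0,0,-0.045,40,0,0,0,0,0,-0.057,40,0,0,0,0,0,-0.069,40,0,0,0,0,0,-0.081,40,0,0,0,0,0,-0.093,40,0,0,0,0,0,-0.104,40,0,0,0,0,0,-0.114,40,0,0,0,0,0,-0.122,40,0,0,0,0,0,-0.128,40,0,0,0,0,0,-0.13,40,0,0,0,0,0,-0.13,40,0,0,0,0,0,-0.13,40]}}

```text
clock: 37.7
position: [0.4702, -0.1988, 0.0728]
ee_rot: [1.838, 1.957, -0.525]
force: [-0.3, -0.1, -7.6]
width: 0.589
gripper_force: 50.0
```

Run:
```python
from h import *
s=sensors.observe();print(s["joints"].round(3),s["clock"],s["force"])
delta([.470,-.199,.0415],tool(-86.2))
T=optics.get_image("top");cv2.imwrite("pics/top9.png",T)
z=s["position"][2]+.026
# lid: dark pixels right (−y) of the bail, over the tray
m=(T.max(2)<75);u,v=proj("top",[.4715,-.2242,z]);print("pred centre px",u,v)
ys,xs=np.where(m[int(v)-25:int(v)+25,int(u):int(u)+40]);xs=xs+int(u);ys=ys+int(v)-25
P=np.array([plane("top",x,y,z)[:2] for x,y in zip(xs,ys)]);print(len(P),"x",np.percentile(P[:,0],[1,50,99]).round(4),"y",np.percentile(P[:,1],[1,99]).round(4))
# tray bounds in pixels at rim height
h=cv2.cvtColor(T,cv2.COLOR_BGR2HSV);print("tray rim",[plane("top",a*.7,b*.7,.018)[:2].round(3) for a,b in((551,357),(479,365))])
```

```text
[-0.671  0.663  0.826  2.237  0.239  0.374 -0.135] 37.7 [-0.3344566  -0.05978696 -7.59475847]
w [-0.0002  0.001   0.0019] d [-0.0002 -0.0002 -0.0313]
pred centre px 362.93142392867554 233.68737488347267
205 x [0.4474 0.4736 0.4995] y [-0.263  -0.2211]
tray rim [array([ 0.421, -0.307]), array([ 0.407, -0.151])]
```

{"fn": "arm_command", "kwargs": {"deltas": [0,0,0,0,0,-0.003,40,0,0,0,0,0,-0.008,40,0,0,0,0,0,-0.013,40,0,0,0,0,0,-0.018,40,0,0,0,0,0,-0.022,40,0,0,0,0,0,-0.025,40,0,0,0,0,0,-0.027,40,0,0,0,0,0,-0.029,40,0,0,0,0,0,-0.03,40,0,0,0,0,0,-0.031,40,0,0,0,0,0,-0.031,40,0,0,0,0,0,-0.031,40]}}

```text
clock: 38.95
position: [0.47, -0.1988, 0.0416]
ee_rot: [1.838, 1.958, -0.526]
force: [0.2, 0.5, -6.9]
width: 0.585
gripper_force: 50.0
```

```bash
sed -i 's/range(14)/range(6)/' f.py; python3 f.py
```

```text
[-0.2653897   0.36659277 -7.0662418 ]
39.25 [ 0.46999952 -0.1987466   0.04154522] [ 1.83808304  1.95767473 -0.52569776] [ 1.5281342   0.14332017 -0.03550761] [-0.6425  0.7291  0.7891  2.2488  0.2191  0.3024 -0.1524]
```

Nearly touching; easing down millimetre by millimetre.

{"fn": "arm_command", "kwargs": {"deltas": [0,0,0,0,0,-0.0005,40,0,0,0,0,0,-0.001,40,0,0,0,0,0,-0.001,40,0,0,0,0,0,-0.001,40]}}

```text
clock: 39.65
position: [0.47, -0.1987, 0.0411]
ee_rot: [1.838, 1.957, -0.526]
force: [-4.0, 8.9, 9.1]
width: 0.585
gripper_force: 50.0
```

{"fn": "arm_command", "kwargs": {"deltas": [0,0,0,0,0,-0.0005,40,0,0,0,0,0,-0.001,40,0,0,0,0,0,-0.001,40,0,0,0,0,0,-0.001,40]}}

```text
clock: 40.05
position: [0.4699, -0.1986, 0.0408]
ee_rot: [1.838, 1.957, -0.526]
force: [-9.2, 19.0, 31.1]
width: 0.586
gripper_force: 50.0
```

{"fn": "arm_command", "kwargs": {"deltas": [0,0,0,0,0,0.0007,40,0,0,0,0,0,0.0013,40,0,0,0,0,0,0.0013,40,0,0,0,0,0,0.0013,40]}}

```text
clock: 40.45
position: [0.47, -0.1987, 0.041]
ee_rot: [1.838, 1.957, -0.526]
force: [-3.3, 6.8, 5.7]
width: 0.587
gripper_force: 50.0
```

{"fn": "arm_command", "kwargs": {"deltas": [0,0,0,0,0,0.0003,40,0,0,0,0,0,0.0003,40,0,0,0,0,0,0.0003,52,0,0,0,0,0,0.0003,54,0,0,0,0,0,0.0003,56,0,0,0,0,0,0.0003,58,0,0,0,0,0,0.0003,61,0,0,0,0,0,0.0003,63,0,0,0,0,0,0.0003,63,0,0,0,0,0,0.0003,63], "force": 5}}

```text
clock: 41.45
position: [0.47, -0.1988, 0.0411]
ee_rot: [1.838, 1.958, -0.526]
force: [0.9, 0.5, 0.2]
width: 0.685
gripper_force: 0.0
```

{"fn": "arm_command", "kwargs": {"deltas": [0,0,0,0,0.002,0.003,63,0,0,0,-0.001,0.007,0.011,63,0,0,0,-0.001,0.014,0.022,63,0,0,0,-0.002,0.022,0.036,63,0,0,0,-0.002,0.031,0.05,63,0,0,0,-0.003,0.042,0.068,63,0,0,0,-0.004,0.055,0.088,63,0,0,0,-0.004,0.068,0.108,63,0,0,0,-0.005,0.08,0.128,63,0,0,0,-0.005,0.09,0.145,63,0,0,0,-0.005,0.094,0.15,63,0,0,0,-0.005,0.094,0.15,63,0,0,0,-0.005,0.094,0.15,63]}}

```text
clock: 42.75
position: [0.4646, -0.1049, 0.1907]
ee_rot: [1.838, 1.958, -0.526]
force: [0.5, -0.2, -0.1]
width: 0.688
gripper_force: 0.0
```

Run:
```python
from h import *
s=sensors.observe();print(s["clock"],s["position"],s["force"].round(2),s["width"])
T=optics.get_image("top");S=optics.get_image("side");cv2.imwrite("pics/topZ.png",T)
m=(T.max(2)<75).astype(np.uint8);u,v=proj("top",[.4715,-.2242,.067])
ys,xs=np.where(m[int(v)-20:int(v)+20,int(u):int(u)+35]);xs=xs+int(u);ys=ys+int(v)-20
P=np.array([plane("top",x,y,.067)[:2] for x,y in zip(xs,ys)]);print("lid x",np.percentile(P[:,0],[1,99]).round(3),"y",np.percentile(P[:,1],[1,99]).round(3))
# bystanders: change vs first frame
for n,I in(("top",T),("side",S)):
    d=np.abs(I.astype(int)-cv2.imread(f"pics/{n}0.png")).max(2)>40
    k,l,st,c=cv2.connectedComponentsWithStats(d.astype(np.uint8)); print(n,[(st[i,:5].tolist()) for i in range(1,k) if st[i,4]>15])
for nm,p in dict(jar=(.6,-.215,.05),reel=(.7,.23,.05),tub=(.54,.265,.03),new=(.47,-.224,.03)).items(): print(nm,proj("top",p).round(),proj("side",p).round())
```

```text
42.75 [ 0.46455686 -0.10489464  0.19070274] [ 0.46 -0.21 -0.08] 0.6881843069310681
lid x [0.45  0.498] y [-0.263 -0.223]
top [[184, 199, 26, 31, 610], [0, 199, 334, 221, 24967], [344, 223, 33, 21, 583], [280, 389, 12, 10, 30], [282, 390, 20, 16, 54], [273, 397, 31, 20, 110], [307, 405, 14, 10, 38], [321, 408, 9, 12, 55]]
side [[89, 12, 6, 20, 52], [46, 17, 8, 7, 35], [39, 29, 7, 11, 34], [0, 35, 40, 91, 1668], [92, 34, 12, 40, 89], [80, 42, 7, 6, 26], [78, 82, 25, 8, 61], [81, 83, 35, 40, 530], [126, 87, 185, 181, 8111], [87, 124, 30, 156, 1629], [26, 132, 39, 134, 1480], [114, 259, 6, 6, 27], [121, 264, 16, 43, 168], [112, 278, 3, 25, 39], [62, 287, 4, 32, 48], [116, 287, 6, 27, 82], [65, 289, 2, 16, 16], [293, 291, 34, 42, 843], [51, 304, 11, 26, 71], [102, 321, 16, 9, 67], [79, 325, 10, 9, 39], [72, 338, 9, 5, 35]]
jar [356. 192.] [344. 287.]
reel [209. 161.] [286. 177.]
tub [199. 214.] [241. 194.]
new [359. 234.] [308. 315.]
```

```bash
python3 -c "
from cell import arm
print(arm.sign_off())"
```

```text
the job is handed in; nothing more can be done
None
```

The tub hung by its bail on the scale until still (about 7.4 N, roughly 0.75 kg), was eased off the hook and now stands upright across the tray's near half; nothing else seen to have moved, job handed in at about 43 s. When setting it down I briefly pressed it onto the tray floor with more force than intended (wrist force peaked near 40 N) before backing off.

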